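Push the label holder behind the shelf lip and hold it home

ROBOT

A 7-joint arm with a two-finger parallel gripper is mounted at the origin on the work surface. World frame = base frame: x ahead of the robot, y to its left, z up, the work surface at z = 0. Lengths are in m, angles in rad, forces in N, time in s.
With the tool pointing down it reaches from about 0.4 to 0.875 m from the base axis. Payload 6.5 kg.
Tool frame: the origin (TCP) lies at the very end of the fingers, on their centre line; the grasp point (between the pads) lies 19 mm behind it; z points along the fingers, x is the direction in which the jaws open and shut, and the axes are right-handed (so a half turn about z gives the same grasp; the last joint's range is limited). The gripper opens to 88 mm and grips with 3 to 60 N. Pads are 18 mm wide; open, the fingers measure 123 mm over their backs; the gripper's body (75 mm by 187 mm) begins 45 mm behind the grasp point.
Start: joints at [-0.066, 0.536, -0.004, 1.538, 0.003, 1.067, -0.071], TCP at [0.65, -0, 0.215] pointing down, gripper open.
Joint ranges: [-2.7, 2.7], [-0.37, 2.16], [-1.27, 1.26], [0.24, 2.4], [-1.31, 4.45], [0.19, 1.91], [-2.76, 2.76]. Speed limits (rad/s): [2.39, 2.39, 3.14, 3.14, 3.14, 3.14, 3.14].

INTERFACE

Orientations are given as a 3x3 rotation matrix whose columns are the frame's x, y, z axes.
In Python, from plant import env gives the robot as it stands.
- The arm moves only by the tool arm_command, never from a script. Its argument "plan" is one flat list of numbers, 5 for each row, row after row: the shift along the tool's x, y, z in cm, then the turn about the tool's z in rad, then the opening, from 0 (shut) to 1 (fully open). A call has 1 to 8 rows; each row is the pose to reach, as a shift and turn from the pose commanded when the call began, along the tool's axes at that moment; what a row does not reach only later rows make up. A row lasts 1/8 s, in which the tool goes at most 62.5 mm and 10.7 degrees, less where a joint would pass 70% of its speed; a pose out of reach is approached as far as the arm can. A call with a gripper value outside its range is refused whole. The fingers move at their own pace and stop on an object; "squeeze" is the grip in N (left out, the last holds). Time passes only in rows, so rows that repeat a pose let the fingers close. It gives the time, the measured TCP pose, the force and the opening at its end, in the units of the state.
- env.state(): the state, without advancing time (a new reading comes with each control period).
- env.get_image(name): name is "scene" or "side" or "wrist"; returns a dict with "image" (480x640x3 uint8, red, green, blue), "z_map" (480x640 float32, m along the optical axis (not along the pixel's ray), 0 where there is no reading), "intrinsics" (3x3 intrinsics, pixels), "dist_coeffs" ([k1, k2, p1, p2, k3] as OpenCV has them; the pictures are not rectified), "origin" and "orientation" of the camera in the world. Camera axes: x right, y down, z forward; pixel columns grow to the right and rows downward; lengths in m; the calibration is good to about 2 mm. A picture is of the moment at which its call begins.
- env.sign_off(): hands the job in, once; it reports no verdict.
Trained networks look in the newest picture that a camera, given by its name, has taken for a name from the list of things; names that differ only in an ending like _2 or _b are one class to them, and where a whole thing is asked for, a point or a joint stands for the part that bears it (a point fixed in the world has none). Each returns a list of dicts, best first, with "p" (0 to 1); they miss things now and then, are a little off and sometimes report something else, mostly with a low value. They report only what shows in the picture. A call takes as long as a camera call. They do not tell look-alikes from the thing itself.
- env.spot_in(camera, target): "bbox" ([centre column, centre row, width, height] in pixels, round what is visible of it).
- env.regions_of(camera, target): "mask" (480x640 bool, what is visible of it) and "bbox" ([centre column, centre row, width, height] in pixels, round what is visible of it).
The state is a dict: "time_s": time; "joints": joint angles; "qvel": joint speeds; "joint_torque": joint torques, N m; "position": TCP position; "tcp_rot": TCP orientation; "ft_force": force on the tool from outside, world axes, zero at the start; "ft_torque": the same for the moment, N m; "gripper_width": finger opening in m.
Only numpy, scipy, OpenCV 4.12 (cv2) and the standard library are available. Lean on these libraries where they do the work, as an engineer would, in place of code of your own. Each camera call takes 0.05 s, during which the arm holds its last target. There are 200 camera calls.

TASK

One bay of the teal bench-top parts shelf has no label yet: take the orange label holder out of the saw kerf in the wooden block, set its tongue behind the shelf's front lip in the middle of that bare bay, card facing out over the front of the shelf like its neighbours, and push it straight down past the spring leaf, feeling for the stop, until its shoulder sits flat on top of the lip. Its lock screw is still to be fitted from behind, so do not let go: finish while still holding the holder upright and pressed home with firm hand pressure (about 15 N, and not so hard as to bend the lip). Leave the bins on the shelf and the other things on the bench where they are.

Things in the scene. Friction and masses are not known exactly. Their poses are not given: they have to be found in the camera images.
- holder: loose orange label holder, 70 g: a card pocket (plain plate) 80 wide (y), 58 high (z), 10 mm thick (x), with a tongue below. Origin: mid-width, on the pocket's underside (the shoulder), at the tongue's front face; the pocket spans x -6 to +4, z 0 to +58 mm. z up; the white card with a yellow stripe faces -x. It starts upright in the block's kerf, shoulder on the block's top (z 40 mm)
- holder_foot (a point): middle of the lower end of the holder's tongue, at (2, 0, -22) mm in the holder's frame. The tongue is 60 wide (y), spans x 0 to +4 mm and z 0 to -22 mm; its last 4 mm are thinned to 2 mm
- holder_top (a point): middle of the pocket's top edge, at (-1, 0, 58) mm in the holder's frame: grip the pocket across its 10 mm thickness from above here
- holder_card (a point): middle of the printed card on the pocket's front face, at (-6, 0, 30) mm in the holder's frame
- bay: the bare bay of the shelf (any of three). Origin: middle of the bay, at the height of the lip's top (148 mm above the bench), on the lip's rear face; x to the shelf's rear, y along the lip, z up. With the holder home its frame coincides with this one. Behind the lip stands a steel spring leaf 50 mm wide: a mouth about 10 mm wide just below the lip's top, narrowing to a 2 mm gap 12 mm below it
- leaf (a joint): bend of the bare bay's spring leaf, rad: 0 at rest, about 0.1 with the 4 mm tongue between leaf and lip; grows as the leaf is pushed back (+x of the bay). The leaf squeezes the tongue with 2 to 4 N, so the tongue meets a few N of drag before the hard stop of shoulder on lip
- shelf: fixed parts shelf of teal sheet steel, 420 wide (y), 210 deep, deck 114 mm above the bench. Along its front runs an upturned lip 3 mm thick, top at 148 mm. Origin: on the bench under the middle of the lip's rear face; x to the rear, y along the lip, z up. Bays at y -130, 0, +130 mm; two carry fixed blue holders of the same size (tops at 206 mm), the third is bare
- lip_edge: the bright top edge of the shelf's lip, a strip 4 mm high along the whole lip, fixed; what the shoulder comes to rest on. Origin: middle of the lip, on the lip's rear face, 148 mm above the bench; axes as the shelf's
- block: wooden block, fixed, 70 (x) x 130 (y) x 40 mm high, with a saw kerf 6.5 mm wide and 26 mm deep along y through the middle of its top. Origin: middle of its underside on the bench
- bin_red: red open bin with bolts, 130 x 105 x 45 mm high, loose on the shelf deck, front about 60 mm behind the lip. Origin: middle of its underside
- bin_yellow: yellow open bin with brass bushes, same size, loose on the shelf deck. Origin: middle of its underside
- bin_grey: grey open bin with black nuts, same size, loose on the shelf deck. Origin: middle of its underside
- mug: white mug, 80 mm across, 95 mm high, standing on the bench. Origin: middle of its underside
- spray_can: yellow spray can, 65 mm across, 190 mm high, standing on the bench. Origin: middle of its underside
- wrench: steel wrench lying on the bench. Origin: middle of its underside
- caliper_case: black caliper case, 200 x 75 x 22 mm, lying on the bench. Origin: middle of its underside
Mind the look-alikes: they are no part of the job. Of the things that look like the holder, the middle-sized one is meant.

How it is judged:
By the outcome, as a careful person would: the job done as asked, in the order asked, and still so for the second after the job is handed in, while the arm keeps its last pose, push and grip.
It also fails if it takes over 48 s, if anything falls off the work surface, if the arm or the gripper's body presses on something with over 40 N, if the wrist force passes 120 N, or if a joint passes its speed limit or range.

## Working session

There is one attempt and no reset: what is moved stays moved. The work goes in short steps, Python scripts to look and compute and a tool call to move; the robot and the scene stay as the last step left them, time stands still between calls to the robot, and variables do not carry over. Pictures are saved under pics/ and viewed, about 8 in all and at most 12, crops included, and the job is handed in when it is done.

Besides the shell and the picture viewer there is one more tool, called after "Emit:" by a JSON object that holds its "fn" and its "kwargs". arm_command: Moves the arm, as the interface text tells. Its arguments: {"type":"object","properties":{"plan":{"type":"array","items":{"type":"number"}},"squeeze":{"type":"number"}},"required":["plan"]}

```bash
ls; mkdir -p pics; cat > h.py <<'E'
import numpy as np, cv2
from plant import env
def grab(n,f=None):
    d=env.get_image(n)
    if f: cv2.imwrite('pics/'+f,d['image'][:,:,::-1])
    return d
def world(d,uv,z=None):
    """uv Nx2 -> world; z: depth per pixel (default from z_map)"""
    uv=np.asarray(uv,float).reshape(-1,2)
    if z is None: z=d['z_map'][uv[:,1].round().astype(int),uv[:,0].round().astype(int)]
    p=cv2.undistortPoints(uv[:,None],np.array(d['intrinsics']),np.array(d['dist_coeffs']))[:,0]
    c=np.c_[p,np.ones(len(p))]*np.asarray(z).reshape(-1,1)
    return c@np.array(d['orientation']).T+np.array(d['origin'])
def proj(d,P):
    R=np.array(d['orientation']);P=(np.asarray(P,float).reshape(-1,3)-np.array(d['origin']))@R
    return cv2.projectPoints(P,np.zeros(3),np.zeros(3),np.array(d['intrinsics']),np.array(d['dist_coeffs']))[0][:,0]
E
python3 - <<'E'
from h import *
np.set_printoptions(precision=4,suppress=True)
s=env.state();print(s['position'],s['tcp_rot'],s['ft_force'],s['time_s'])
for n in ['scene','side']:
    d=grab(n,n+'0.png');print(n,d['origin'],d['orientation'])
    for t in ['holder','block','shelf','lip_edge','leaf']:
        for r in env.regions_of(n,t):
            m=r['mask']&(d['z_map']>0)
            v,u=np.nonzero(m);P=world(d,np.c_[u,v])
            print(t,round(r['p'],2),np.round(r['bbox']),np.median(P,0),np.percentile(P,3,axis=0),np.percentile(P,97,axis=0))
a=cv2.imread('pics/scene0.png');b=cv2.imread('pics/side0.png')
E
```

```text
pics
[ 0.6494 -0.      0.2144] [[ 1.      0.     -0.0016]
 [ 0.     -1.     -0.0001]
 [-0.0016  0.0001 -1.    ]] [-0.3883 -0.5224 -0.5563] 0.0
scene [ 1.4052 -0.103   0.925 ] [[ 0.0631  0.661  -0.7477]
 [ 0.9979 -0.0328  0.0551]
 [ 0.0119 -0.7497 -0.6617]]
holder 0.95 [202. 249.  29.  22.] [ 0.4459 -0.2958  0.0742] [ 0.4293 -0.3324  0.0403] [ 0.4602 -0.262   0.0982]
holder 0.8 [150. 273.  29.  22.] [ 0.4514 -0.4332  0.0074] [ 0.4206 -0.4623  0.0006] [ 0.4786 -0.4021  0.0114]
holder 0.75 [217. 221.  47.  37.] [ 0.28   -0.2826  0.0124] [ 0.2156 -0.332   0.001 ] [ 0.3282 -0.2263  0.0163]
holder 0.21 [207. 307.  41.  79.] [ 0.6687 -0.2586  0.1279] [ 0.6267 -0.2901  0.0126] [ 0.6773 -0.2324  0.1909]
block 0.7 [410. 246.  19.  11.] [0.5229 0.1764 0.1283] [0.519  0.1562 0.1171] [0.5295 0.1994 0.1471]
block 0.56 [212. 270.  63.  34.] [ 0.4569 -0.2516  0.0376] [ 0.4277 -0.3531  0.005 ] [ 0.5009 -0.2176  0.042 ]
shelf 0.7 [363. 302. 212. 125.] [0.7009 0.047  0.1131] [ 0.5164 -0.1565  0.0015] [0.7255 0.2557 0.1514]
lip_edge 0.6 [393. 241.   4.   3.] [0.5176 0.1352 0.1458] [0.5169 0.1352 0.1451]
[... 415 characters left out ...]
4195 -0.3306  0.0419] [ 0.4555 -0.2593  0.0974]
holder 0.55 [444. 259.  44.  29.] [ 0.2665 -0.272   0.0123] [ 0.2166 -0.3253  0.0032] [ 0.3195 -0.2189  0.0149]
holder 0.47 [417. 217.  24.  14.] [ 0.4444 -0.4333  0.0065] [ 0.4181 -0.4605  0.0001] [ 0.4757 -0.4013  0.0093]
holder 0.21 [204. 238.  72.  47.] [0.6432 0.1802 0.1376] [0.5788 0.1304 0.1152] [0.7097 0.2349 0.1585]
block 0.81 [391. 237.  51.  26.] [ 0.427  -0.2568  0.0308] [ 0.3907 -0.3267  0.0012] [ 0.4929 -0.214   0.0416]
shelf 0.9 [253. 257. 182. 127.] [0.5514 0.1705 0.089 ] [ 0.5119 -0.1561  0.0035] [0.7199 0.2623 0.1403]
lip_edge 0.73 [267. 239.  79.  44.] [ 0.5143 -0.0072  0.1458] [ 0.5117 -0.0326  0.142 ] [0.517  0.2126 0.1485]
```

View pics/scene0.png

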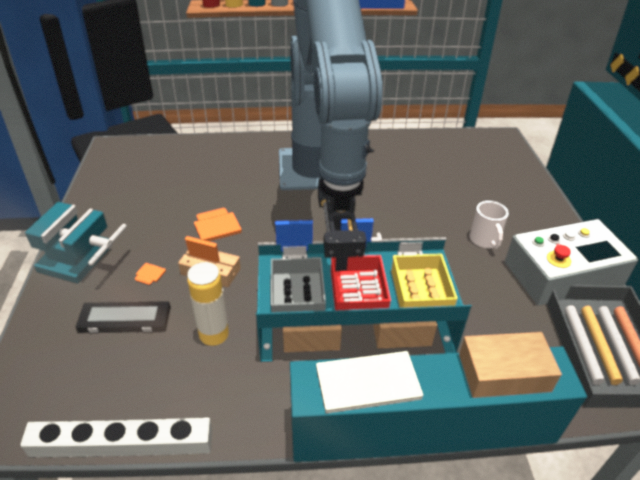

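View pics/side0.png

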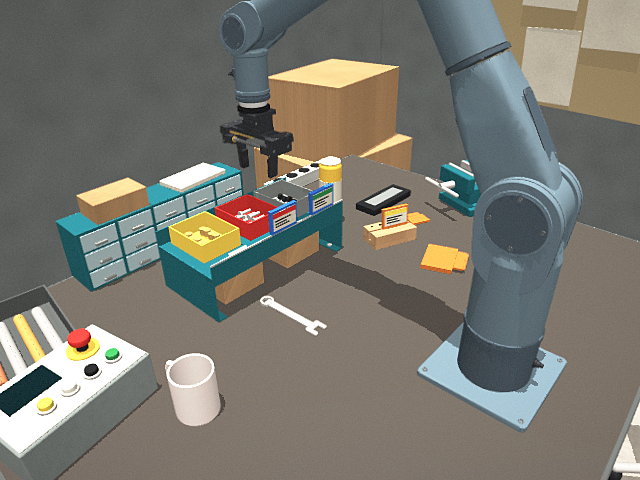

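The candidates for the holder are:
- the upright orange plate in the block, scene (202,249) / side (395,216)
- the small flat one, scene (150,273)
- the large flat one(s), scene (217,221)

I choose the upright middle-sized one in the kerf. Its card faces the robot. The bare bay is the one by the yellow bin, scene (410,248).

```bash
python3 - <<'E'
from h import *
np.set_printoptions(precision=4,suppress=True)
D={n:grab(n) for n in['scene','side','wrist']}
cr=[cv2.resize(cv2.cvtColor(D[n]['image'],cv2.COLOR_RGB2BGR)[v-40:v+40,u-50:u+50],(400,320),interpolation=cv2.INTER_CUBIC) for n,u,v in[('scene',200,250),('side',395,225)]]
cv2.imwrite('pics/c1.png',np.vstack([np.hstack(cr),cv2.resize(D['wrist']['image'][:,:,::-1],(373,280)).__array__() if 0 else np.hstack([cv2.resize(D['wrist']['image'][:,:,::-1],(373,280)),np.zeros((280,427,3),np.uint8)])]))
print(D['wrist']['origin'],D['wrist']['orientation'])
def fit(n,sel,name):
    d=D[n];v,u=np.nonzero(d['z_map']>0);P=world(d,np.c_[u,v]);C=d['image'][v,u]
    m=sel(P,C.astype(int));Q=P[m]
    c=Q.mean(0);w=np.linalg.svd(Q[:,:2]-c[:2],full_matrices=False)[2][0]
    r=(Q[:,:2]-c[:2])@np.array([-w[1],w[0]]);t=(Q[:,:2]-c[:2])@w
    print(n,name,len(Q),c,'yaw',np.degrees(np.arctan(-w[0]/w[1])),'std',r.std(),'ext',np.percentile(t,[1,99]),np.percentile(Q,[1,99],axis=0).ravel())
box=lambda P,a,b:np.all((P>a)&(P<b),1)
for n in['scene','side']:
    fit(n,lambda P,C:box(P,[.39,-.35,.045],[.5,-.22,.12]),'holder')
    fit(n,lambda P,C:box(P,[.39,-.37,.035],[.53,-.20,.044]),'blocktop')
    fit(n,lambda P,C:box(P,[.49,-.17,.144],[.54,.27,.151]),'lip')
    fit(n,lambda P,C:box(P,[.48,-.17,.155],[.54,.27,.21])&(C[:,2]>C[:,0]+40),'blue')
E
```

```text
[0.6497 0.0777 0.3844] [[ 1.      0.002   0.0003]
 [ 0.002  -0.9552 -0.2961]
 [-0.0003  0.2961 -0.9552]]
scene holder 525 [ 0.4453 -0.2966  0.0758] yaw -22.715562701782357 std 0.0029816422098618307 ext [-0.0411  0.037 ] [ 0.4277 -0.3348  0.046   0.4624 -0.2607  0.0992]
scene blocktop 615 [ 0.4539 -0.2788  0.039 ] yaw -10.597857725921328 std 0.01713052614395482 ext [-0.0747  0.059 ] [ 0.4178 -0.3537  0.0354  0.4998 -0.2174  0.0436]
scene lip 308 [0.5193 0.0473 0.1469] yaw 0.2170271556879157 std 0.0040863946471172315 ext [-0.2069  0.202 ] [ 0.5131 -0.1546  0.1441  0.5305  0.2542  0.1507]
scene blue 1070 [ 0.5202 -0.0392  0.1861] yaw -0.2656293360578378 std 0.002630144252459406 ext [-0.1269  0.0799] [ 0.5117 -0.119   0.1557  0.5249  0.0877  0.2075]
side holder 496 [ 0.4356 -0.292   0.074 ] yaw -23.39778519905719 std 0.0034640841743948836 ext [-0.0425  0.0378] [ 0.418  -0.332   0.0459  0.4568 -0.2573  0.0987]
side blocktop 464 [ 0.4393 -0.2674  0.0391] yaw -36.821174198992004 std 0.018631689437641877 ext [-0.0753  0.0573] [ 0.3931 -0.338   0.0352  0.4953 -0.2142  0.0433]
side lip 285 [0.515  0.0901 0.1467] yaw -1.1690374785317905 std 0.003755115510456999 ext [-0.2438  0.1685] [ 0.5088 -0.1537  0.144   0.5275  0.2586  0.1508]
side blue 418 [0.5129 0.0034 0.1912] yaw -0.5982637296164106 std 0.003394444371417088 ext [-0.1179  0.0889] [ 0.5072 -0.1145  0.1553  0.5204  0.0923  0.2068]
```

View pics/c1.png

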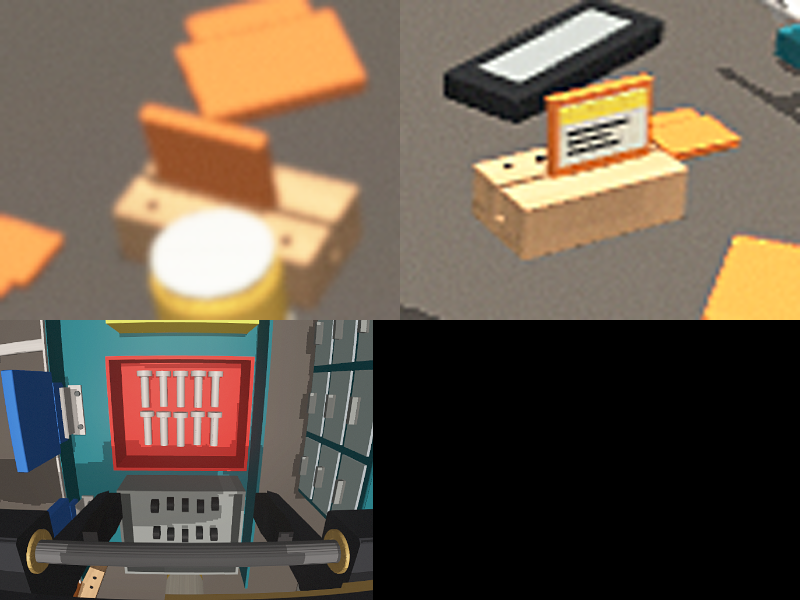

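The crop shows the middle-sized holder upright in the kerf. Its card faces the robot and it's yawed about -23°. I'll hover above it now and re-measure from near.

Emit:
{"fn": "arm_command", "kwargs": {"plan": [-5,7,-4,0.1,1,-10,14,-4,0.2,1,-15.5,22,-4,0.3,1,-20.9,29.4,-4,0.4,1,-20.9,29.4,-4,0.4,1,-20.9,29.4,2,0.4,1,-20.9,29.4,5,0.4,1,-20.9,29.4,5,0.4,1]}}

```text
time_s: 1.75
position: [0.4383, -0.2937, 0.1631]
tcp_rot: [[0.92, -0.391, -0.005], [-0.391, -0.92, 0.002], [-0.006, -0.0, -1.0]]
ft_force: [0.1, 0.6, 0.5]
gripper_width: 0.0879
```

```bash
cat > m.py <<'E'
from h import *
np.set_printoptions(precision=4,suppress=True)
def line(P):
    c=P.mean(0);w=np.linalg.svd(P[:,:2]-c[:2],full_matrices=False)[2][0];w=w*np.sign(w[1])
    for _ in range(3):
        t=(P[:,:2]-c[:2])@w
    return c,w,t
E
python3 - <<'E'
from m import *
s=env.state();print(s['position'],s['tcp_rot'],s['ft_force'],s['time_s'],s['gripper_width'])
d=grab('wrist','w1.png')
for r in env.regions_of('wrist','holder'):
    m=r['mask']&(d['z_map']>0);v,u=np.nonzero(m);P=world(d,np.c_[u,v])
    print(r['p'],r['bbox'],P.mean(0))
    Q=P[(P[:,2]>.094)&(P[:,2]<.103)]
    if len(Q)>20:
        c,w,t=line(Q);print(len(Q),c,'yaw',np.degrees(np.arctan2(-w[0],w[1])),np.percentile(t,[1,99]),'mid',c[:2]+w*np.percentile(t,[1,99]).mean(),((Q[:,:2]-c[:2])@[w[1],-w[0]]).std())
E
```

```text
[ 0.4383 -0.2937  0.1631] [[ 0.9202 -0.3914 -0.0054]
 [-0.3914 -0.9202  0.0025]
 [-0.0059 -0.0002 -1.    ]] [0.0724 0.5674 0.5054] 1.75 0.08789339980827984
0.94 [328.9, 239.6, 23.5, 147.9] [ 0.4413 -0.2919  0.0907]
2148 [ 0.4422 -0.2948  0.0972] yaw -22.62354004638033 [-0.0411  0.0371] mid [ 0.4414 -0.2966] 0.002809705844597276
0.76 [140.4, 266.1, 164.0, 155.5] [ 0.2737 -0.2739  0.0132]
0.62 [399.5, 348.6, 75.7, 64.0] [ 0.45   -0.4313  0.0069]
```

View pics/w1.png

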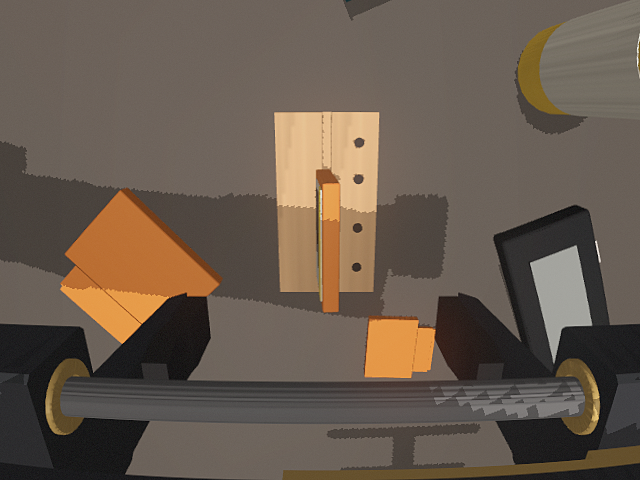

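The wrist view shows the holder top edge at (330,240), aligned with the jaws. Next I shift 4 mm, go down and grip.

Emit:
{"fn": "arm_command", "kwargs": {"plan": [0.4,0.1,2,0,1,0.4,0.1,6,0,1,0.4,0.1,9,0,1,0.4,0.1,10.1,0,1,0.4,0.1,10.1,0,1,0.4,0.1,10.1,0,0,0.4,0.1,10.1,0,0,0.4,0.1,10.1,0,0], "squeeze": 45}}

```text
time_s: 2.85
position: [0.4447, -0.2967, 0.0649]
tcp_rot: [[0.921, -0.389, 0.001], [-0.389, -0.921, -0.001], [0.001, 0.0, -1.0]]
ft_force: [0.1, 0.5, -0.2]
gripper_width: 0.0602
```

Emit:
{"fn": "arm_command", "kwargs": {"plan": [0.4,0.1,0,0,0,0.4,0.1,0,0,0,0.4,0.1,0,0,0]}}

```text
time_s: 3.22
position: [0.4476, -0.299, 0.0642]
tcp_rot: [[0.921, -0.389, -0.0], [-0.389, -0.921, 0.0], [-0.0, 0.0, -1.0]]
ft_force: [0.3, -0.0, 0.3]
gripper_width: 0.0305
```

I re-applied the offset by mistake, which put the tool about 6 mm off centre. I'll move back while the fingers are still open.

Emit:
{"fn": "arm_command", "kwargs": {"plan": [-0.6,0,0.2,0,0.35,-0.6,0,0.2,0,0.35,-0.6,0,0.2,0,0,-0.6,0,0.2,0,0,-0.6,0,0.2,0,0,-0.6,0,0.2,0,0,-0.6,0,0.2,0,0,-0.6,0,0.2,0,0]}}

```text
time_s: 4.22
position: [0.4419, -0.2965, 0.0622]
tcp_rot: [[0.921, -0.389, -0.0], [-0.389, -0.921, 0.0], [-0.0, -0.0, -1.0]]
ft_force: [-1.7, 1.2, 4.1]
gripper_width: 0.0098
```

Emit:
{"fn": "arm_command", "kwargs": {"plan": [0,0,-1,0,0,0,0,-4,0,0,0,0,-9,0,0,0,0,-14,0,0,0,0,-18,0,0,0,0,-20.5,0,0,0,0,-20.5,0,0]}}

```text
time_s: 5.1
position: [0.4435, -0.2975, 0.2695]
tcp_rot: [[0.921, -0.389, 0.005], [-0.389, -0.921, -0.002], [0.005, 0.0, -1.0]]
ft_force: [-0.2, 0.6, -1.6]
gripper_width: 0.0093
```

Emit:
{"fn": "arm_command", "kwargs": {"plan": [-1,-4,0,-0.05,0,-2.3,-9.4,0,-0.1,0,-3.8,-15.5,0,-0.15,0,-5.3,-21.5,0,-0.2,0,-6.8,-27.5,0,-0.25,0,-8.3,-33.5,0,-0.3,0,-9.8,-39.5,0,-0.35,0,-11.0,-44.5,0,-0.39,0]}}

```text
time_s: 6.1
position: [0.5134, 0.1586, 0.266]
tcp_rot: [[1.0, -0.007, -0.001], [-0.007, -1.0, 0.0], [-0.001, -0.0, -1.0]]
ft_force: [-0.1, 0.5, -1.9]
gripper_width: 0.0093
```

```bash
cat > look.py <<'E'
from m import *
import sys
s=env.state();print(s['position'],s['tcp_rot'].tolist() if hasattr(s['tcp_rot'],'tolist') else s['tcp_rot'],s['ft_force'],s['time_s'],s['gripper_width'])
tp=np.array(s['position'])
for n in['side','wrist','scene']:
    d=grab(n,f'{sys.argv[1]}_{n}.png')
    v,u=np.nonzero(d['z_map']>0);P=world(d,np.c_[u,v]);C=d['image'][v,u].astype(int)
    print(n)
    def rep(m,name):
        Q=P[m]
        if len(Q)<15: print(' ',name,len(Q));return
        c,w,t=line(Q);e=np.percentile(t,[1,99]);r=(Q[:,:2]-c[:2])@[w[1],-w[0]]
        print(' ',name,len(Q),c,'yaw %.2f'%np.degrees(np.arctan2(-w[0],w[1])),'len %.4f'%(e[1]-e[0]),'mid',c[:2]+w*e.mean(),'r',np.percentile(r,[2,50,98]),'z',np.percentile(Q[:,2],[1,99]))
    near=np.all(abs(P[:,:2]-tp[:2])<[.03,.06],1)
    org=(C[:,0]>C[:,2]+80)&(C[:,1]<.75*C[:,0])&near&(P[:,2]>tp[2]-.06)
    rep(org,'orange'); rep(org&(P[:,2]>tp[2]+.032),'orange top')
    box=lambda a,b:np.all((P>a)&(P<b),1)
    rep(box([.505,-.17,.1445],[.526,.27,.1515]),'lip')
    rep(box([.505,.13,.1445],[.526,.235,.1515]),'lip bay')
    bl=(C[:,2]>C[:,0]+40)&box([.49,-.17,.16],[.54,.27,.215]);rep(bl&(P[:,1]<.0),'blueR');rep(bl&(P[:,1]>.0),'blueM')
    rep(bl,'blue'); rep(bl&(P[:,2]>.2035),'bluetop')
E
python3 look.py a
```

```text
[0.5134 0.1586 0.266 ] [[0.9999743160989644, -0.0070413131255945135, -0.0013368065962609257], [-0.0070411237938074415, -0.9999752002809182, 0.00014628348391266315], [-0.001337803471648222, -0.0001368671060494344, -0.9999990957742244]] [-0.0692  0.5377 -1.9057] 6.1 0.0092754203515183
side
  orange 513 [0.5094 0.1655 0.2564] yaw -1.41 len 0.0803 mid [0.5093 0.1591] r [-0.0054  0.0001  0.007 ] z [0.2218 0.3018]
  orange top 57 [0.5111 0.1606 0.3004] yaw -0.95 len 0.0789 mid [0.511  0.1581] r [-0.0045 -0.0007  0.0069] z [0.2981 0.3027]
  lip 261 [0.5143 0.0797 0.1472] yaw -0.94 len 0.4103 mid [0.5138 0.0546] r [-0.0042 -0.0006  0.0093] z [0.1445 0.1513]
  lip bay 87 [0.5169 0.1829 0.1462] yaw -0.86 len 0.1003 mid [0.5169 0.1825] r [-0.0041 -0.0015  0.0088] z [0.1445 0.149 ]
  blueR 172 [ 0.5126 -0.0664  0.194 ] yaw -1.54 len 0.0804 mid [ 0.5123 -0.0762] r [-0.0046 -0.0008  0.0064] z [0.1601 0.2067]
  blueM 209 [0.5131 0.0619 0.1945] yaw -1.11 len 0.0815 mid [0.513  0.0523] r [-0.0052 -0.0009  0.0066] z [0.1611 0.2074]
  blue 381 [0.5129 0.004  0.1942] yaw -0.42 len 0.2089 mid [ 0.5128 -0
[... 1468 characters left out ...]
en 0.4078 mid [0.5186 0.0499] r [-0.0056  0.      0.005 ] z [0.1446 0.1513]
  lip bay 72 [0.5173 0.1838 0.1469] yaw 0.18 len 0.1018 mid [0.5173 0.1833] r [-0.0034  0.0002  0.0029] z [0.1446 0.1501]
  blueR 698 [ 0.5199 -0.0801  0.1862] yaw 0.15 len 0.0778 mid [ 0.5199 -0.0803] r [-0.0078  0.0004  0.0039] z [0.1609 0.2075]
  blueM 696 [0.5206 0.0488 0.186 ] yaw 0.04 len 0.0780 mid [0.5206 0.049 ] r [-0.0081  0.0004  0.004 ] z [0.1605 0.2075]
  blue 1394 [ 0.5203 -0.0158  0.1861] yaw -0.27 len 0.2057 mid [ 0.5203 -0.0156] r [-0.008   0.0004  0.004 ] z [0.1606 0.2075]
  bluetop 239 [ 0.5178 -0.0171  0.2053] yaw -0.03 len 0.2053 mid [ 0.5178 -0.0153] r [-0.0066  0.      0.0061] z [0.2036 0.2084]
```

Relative to the blue neighbours as each camera sees them, the holder has to move about +4 mm in x and +21 mm in y. I add 2.5 mm in x so the tongue goes into the mouth behind the lip, then stop just above it and check.

Emit:
{"fn": "arm_command", "kwargs": {"plan": [0.7,-1,0,0,0,0.7,-2.1,0,0,0,0.7,-2.1,2,0,0,0.7,-2.1,4.5,0,0,0.7,-2.1,6,0,0,0.7,-2.1,6.2,0,0,0.7,-2.1,6.2,0,0]}}

```text
time_s: 7.12
position: [0.5217, 0.1771, 0.2058]
tcp_rot: [[1.0, -0.01, 0.001], [-0.01, -1.0, 0.0], [0.001, -0.0, -1.0]]
ft_force: [0.3, 0.3, -0.2]
gripper_width: 0.0096
```

```bash
python3 look.py b; python3 - <<'E'
import cv2,numpy as np
a=cv2.imread('pics/b_side.png');b=cv2.imread('pics/b_wrist.png');c=cv2.imread('pics/b_scene.png')
z=lambda i,u,v,w,h:cv2.resize(i[v-h:v+h,u-w:u+w],(400,300),interpolation=cv2.INTER_CUBIC)
cv2.imwrite('pics/b.png',np.vstack([np.hstack([z(a,250,215,80,60),z(c,400,235,60,45)]),np.hstack([cv2.resize(b,(400,300)),z(b,330,280,120,90)])]))
E
```

```text
[0.5217 0.1771 0.2058] [[0.9999476215918194, -0.010204284984972669, 0.0007916064731619534], [-0.010204514129881909, -0.9999478916982816, 0.0002859712131508093], [0.000788647092136591, -0.0002940341938745986, -0.9999996457897657]] [ 0.3466  0.3239 -0.2107] 7.125 0.009587721943784829
side
  orange 497 [0.5177 0.1842 0.1967] yaw -2.13 len 0.0806 mid [0.5174 0.1774] r [-0.0056  0.0003  0.0069] z [0.1612 0.2505]
  orange top 63 [0.5193 0.1818 0.2414] yaw -4.30 len 0.0789 mid [0.519 0.177] r [-0.0162  0.      0.0175] z [0.2382 0.2564]
  lip 263 [0.5142 0.0808 0.1472] yaw -0.96 len 0.4088 mid [0.5138 0.0543] r [-0.0042 -0.0006  0.0092] z [0.1446 0.1513]
  lip bay 85 [0.517  0.1832 0.1464] yaw -0.50 len 0.0986 mid [0.517  0.1829] r [-0.0045 -0.0015  0.0089] z [0.1445 0.1487]
  blueR 172 [ 0.5126 -0.0669  0.194 ] yaw -1.51 len 0.0819 mid [ 0.5124 -0.0775] r [-0.0046 -0.0009  0.0066] z [0.1617 0.2069]
  blueM 209 [0.5134 0.062  0.1942] yaw -1.35 len 0.0820 mid [0.5132 0.0522] r [-0.0049 -0.0005  0.0069] z [0.1607 0.207 ]
  blue 381 [0.5131 0.0038 0.1941] yaw -0.51 len 0.2087 mid [ 0.5129 -0.01
[... 1353 characters left out ...]
0.4071 mid [0.5187 0.0498] r [-0.0052  0.0001  0.0051] z [0.1446 0.1514]
  lip bay 84 [0.5178 0.1845 0.1467] yaw -0.61 len 0.1031 mid [0.5177 0.1823] r [-0.0037 -0.0002  0.0041] z [0.1446 0.1506]
  blueR 707 [ 0.52   -0.0802  0.1861] yaw -0.48 len 0.0778 mid [ 0.52   -0.0803] r [-0.0077  0.0004  0.0043] z [0.1606 0.2073]
  blueM 687 [0.5206 0.0488 0.1864] yaw -0.62 len 0.0776 mid [0.5206 0.0491] r [-0.0077  0.0004  0.0036] z [0.1606 0.2076]
  blue 1394 [ 0.5203 -0.0166  0.1863] yaw -0.27 len 0.2059 mid [ 0.5203 -0.0156] r [-0.0077  0.0004  0.0039] z [0.1606 0.2074]
  bluetop 244 [ 0.5179 -0.0143  0.2054] yaw -0.37 len 0.2079 mid [ 0.5179 -0.0161] r [-0.0067  0.0002  0.0057] z [0.2036 0.2081]
```

View pics/b.png

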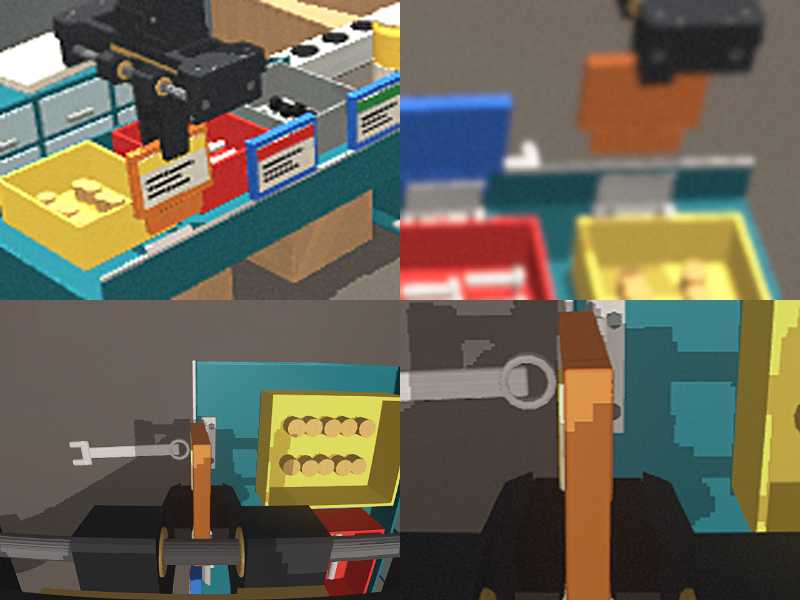

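The crops show the card facing out. In the scene crop the tongue is over the leaf at about (635,145), and the lip is clear. The holder is about 4 mm behind home in x and about 3 mm short in y. I'll correct both and enter the mouth slowly.

Emit:
{"fn": "arm_command", "kwargs": {"plan": [-0.15,-0.3,0,0,0,-0.15,-0.3,0,0,0,-0.15,-0.3,0.6,0,0,-0.15,-0.3,1.1,0,0,-0.15,-0.3,1.6,0,0,-0.15,-0.3,2.0,0,0,-0.15,-0.3,2.0,0,0]}}

```text
time_s: 8.15
position: [0.5204, 0.1802, 0.1857]
tcp_rot: [[1.0, -0.01, 0.001], [-0.01, -1.0, 0.0], [0.001, -0.0, -1.0]]
ft_force: [0.3, 0.9, -0.6]
gripper_width: 0.0096
```

Emit:
{"fn": "arm_command", "kwargs": {"plan": [0,0,0.3,0,0,0,0,0.4,0,0,-0.1,0,0.4,0,0,-0.15,0,0.4,0,0,-0.15,0,0.4,0,0]}}

```text
time_s: 8.78
position: [0.5209, 0.1807, 0.1841]
tcp_rot: [[1.0, -0.01, 0.006], [-0.01, -1.0, 0.002], [0.006, -0.002, -1.0]]
ft_force: [-1.2, -1.5, 19.6]
gripper_width: 0.0099
```

There's an unexpected 20 N vertical with the foot about 8 mm below the lip top. I'll back off a little and look.

Emit:
{"fn": "arm_command", "kwargs": {"plan": [0.15,0,-0.4,0,0,0.15,0,-0.4,0,0]}}

```text
time_s: 9.02
position: [0.5198, 0.18, 0.1849]
tcp_rot: [[1.0, -0.01, -0.0], [-0.01, -1.0, -0.0], [-0.0, 0.0, -1.0]]
ft_force: [1.2, -0.3, 0.6]
gripper_width: 0.0092
```

```bash
python3 look.py c; python3 - <<'E'
import cv2,numpy as np
a=cv2.imread('pics/c_side.png');b=cv2.imread('pics/c_wrist.png');c=cv2.imread('pics/c_scene.png')
z=lambda i,u,v,w,h:cv2.resize(i[v-h:v+h,u-w:u+w],(400,300),interpolation=cv2.INTER_CUBIC)
cv2.imwrite('pics/c.png',np.vstack([np.hstack([z(a,245,220,60,45),z(c,405,240,48,36)]),np.hstack([cv2.resize(b,(400,300)),z(b,330,240,100,75)])]))
E
```

```text
[0.5198 0.18   0.1849] [[0.9999509280097559, -0.009906565933131975, -3.903639488856073e-05], [-0.009906568452202396, -0.9999509266422579, -6.487519723344399e-05], [-3.839178882283575e-05, 6.525873039647566e-05, -0.9999999971336843]] [ 1.1528 -0.2585  0.6218] 9.025 0.009201658221266668
side
  orange 406 [0.5159 0.189  0.181 ] yaw -2.36 len 0.0806 mid [0.5156 0.1801] r [-0.0057 -0.0004  0.0076] z [0.148  0.2217]
  orange top 55 [0.5195 0.1898 0.2208] yaw -3.87 len 0.0771 mid [0.519  0.1815] r [-0.0059 -0.0014  0.0208] z [0.217  0.2508]
  lip 280 [0.514  0.09   0.1476] yaw -0.87 len 0.4069 mid [0.5134 0.053 ] r [-0.0035 -0.0002  0.0041] z [0.1446 0.1514]
  lip bay 111 [0.516  0.1834 0.1476] yaw -1.10 len 0.0999 mid [0.5159 0.1818] r [-0.0033  0.0001  0.0037] z [0.1445 0.1514]
  blueR 173 [ 0.5124 -0.0664  0.194 ] yaw -1.34 len 0.0798 mid [ 0.5122 -0.0755] r [-0.0052 -0.001   0.0076] z [0.1609 0.2066]
  blueM 208 [0.5134 0.0622 0.1942] yaw -1.15 len 0.0799 mid [0.5132 0.0526] r [-0.0045 -0.0009  0.0077] z [0.1609 0.2069]
  blue 381 [0.513  0.0038 0.1941] yaw -0.56 len 0.2075 mid [ 0.5128
[... 1252 characters left out ...]
 0.4087 mid [0.5192 0.0508] r [-0.0062  0.0004  0.0049] z [0.1446 0.1514]
  lip bay 93 [0.52   0.1794 0.1476] yaw 0.91 len 0.1007 mid [0.52   0.1825] r [-0.0046  0.0003  0.0039] z [0.1446 0.1514]
  blueR 692 [ 0.5199 -0.0803  0.1864] yaw -0.42 len 0.0779 mid [ 0.5199 -0.0803] r [-0.0071  0.0005  0.004 ] z [0.1607 0.2072]
  blueM 696 [0.5206 0.0491 0.1862] yaw -0.42 len 0.0784 mid [0.5206 0.049 ] r [-0.0076  0.0004  0.0042] z [0.1607 0.207 ]
  blue 1388 [ 0.5203 -0.0154  0.1863] yaw -0.31 len 0.2060 mid [ 0.5203 -0.0155] r [-0.0075  0.0004  0.0041] z [0.1607 0.2072]
  bluetop 238 [ 0.5177 -0.0145  0.2053] yaw -0.29 len 0.2059 mid [ 0.5177 -0.015 ] r [-0.0062 -0.0003  0.0063] z [0.2035 0.2084]
```

View pics/c.png

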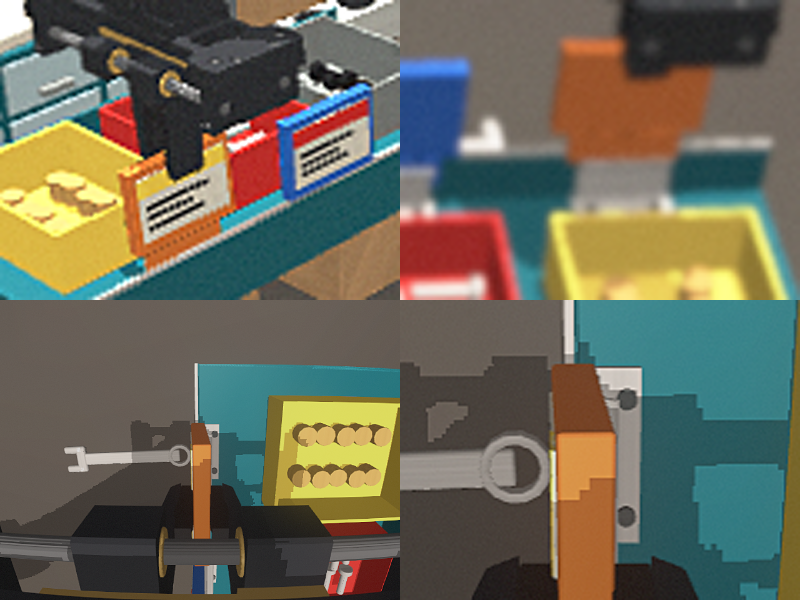

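The holder hasn't slipped in the grip: its top is at z .2204 and the foot is about 7.6 mm inside the mouth. I think it's still too far back, on the leaf's flank. I'll raise it slightly and probe towards the lip.

Emit:
{"fn": "arm_command", "kwargs": {"plan": [0,0,-0.15,0,0,-0.15,0,-0.15,0,0,-0.15,0,-0.15,0,0]}}

```text
time_s: 9.55
position: [0.5184, 0.1799, 0.1866]
tcp_rot: [[1.0, -0.01, 0.0], [-0.01, -1.0, -0.0], [0.0, 0.0, -1.0]]
ft_force: [2.4, 0.1, -2.2]
gripper_width: 0.0096
```

Emit:
{"fn": "arm_command", "kwargs": {"plan": [-0.15,0,0,0,0,-0.15,0,0,0,0]}}

```text
time_s: 9.8
position: [0.5172, 0.18, 0.1868]
tcp_rot: [[1.0, -0.01, 0.001], [-0.01, -1.0, 0.0], [0.001, -0.0, -1.0]]
ft_force: [2.5, -0.3, -2.6]
gripper_width: 0.0093
```

Emit:
{"fn": "arm_command", "kwargs": {"plan": [-0.15,0,0,0,0,-0.15,0,0,0,0]}}

```text
time_s: 10.05
position: [0.5159, 0.18, 0.1868]
tcp_rot: [[1.0, -0.01, 0.001], [-0.01, -1.0, 0.0], [0.001, -0.0, -1.0]]
ft_force: [5.0, -0.4, -4.0]
gripper_width: 0.0091
```

The lip is touched at TCP x ≈ .518. I'll settle just there and go down.

Emit:
{"fn": "arm_command", "kwargs": {"plan": [0.15,0,0,0,0,0.15,0,0.2,0,0,0.15,0,0.4,0,0,0.15,0,0.5,0,0,0.15,0,0.5,0,0]}}

```text
time_s: 10.68
position: [0.5181, 0.1807, 0.1845]
tcp_rot: [[1.0, -0.01, 0.003], [-0.01, -1.0, 0.001], [0.003, -0.001, -1.0]]
ft_force: [-1.3, -3.4, 19.4]
gripper_width: 0.0092
```

It's blocked at the same height again, at a different x. I'll read the contact moment and the leaf's geometry from the depth map.

```bash
python3 - <<'E'
from m import *
s=env.state();print(s['position'],s['ft_force'],s['ft_torque'])
d=grab('scene');w=grab('wrist','d_wrist.png');si=grab('side','d_side.png')
for n,e in[('scene',d),('wrist',w)]:
    v,u=np.nonzero(e['z_map']>0);P=world(e,np.c_[u,v]);C=e['image'][v,u].astype(int)
    for y0,y1 in[(.135,.148),(.158,.202),(.21,.225)]:
        print(n,y0)
        for z0 in np.arange(.112,.152,.004):
            m=(P[:,1]>y0)&(P[:,1]<y1)&(P[:,0]>.5)&(P[:,0]<.56)&(P[:,2]>z0)&(P[:,2]<z0+.004)
            if m.sum()>3: print('  z%.3f'%z0,m.sum(),np.percentile(P[m,0],[5,50,95]),C[m].mean(0).astype(int))
c=cv2.cvtColor(d['image'],cv2.COLOR_RGB2BGR)
z=lambda i,u,v,w,h,W,H:cv2.resize(i[v-h:v+h,u-w:u+w],(W,H),interpolation=cv2.INTER_CUBIC)
wi=cv2.cvtColor(w['image'],cv2.COLOR_RGB2BGR);sd=cv2.cvtColor(si['image'],cv2.COLOR_RGB2BGR)
cv2.imwrite('pics/d.png',np.vstack([z(c,408,244,40,16,800,320),np.hstack([z(sd,240,240,40,28,400,280),z(wi,330,225,60,42,400,280)])]))
E
```

```text
[0.5181 0.1807 0.1845] [-1.2886 -3.4217 19.3931] [-0.5442  0.2969  0.0203]
scene 0.135
  z0.112 27 [0.5192 0.5264 0.5446] [ 79 114  98]
  z0.116 13 [0.5147 0.5179 0.533 ] [35 78 82]
  z0.120 7 [0.5149 0.5174 0.5188] [24 68 74]
  z0.124 7 [0.5157 0.5168 0.5193] [26 68 74]
  z0.128 7 [0.5161 0.5165 0.5207] [25 67 74]
  z0.132 7 [0.5152 0.518  0.5188] [26 68 73]
  z0.136 6 [0.5175 0.519  0.5199] [32 69 74]
  z0.140 11 [0.5161 0.5172 0.5207] [67 85 86]
  z0.144 5 [0.5145 0.5161 0.5182] [118 117 112]
scene 0.158
  z0.112 32 [0.523  0.529  0.5339] [183 170 142]
  z0.116 56 [0.5214 0.527  0.5347] [169 160 144]
  z0.120 33 [0.5206 0.5234 0.5293] [146 140 133]
  z0.124 24 [0.5201 0.5226 0.5248] [140 135 129]
  z0.128 28 [0.5186 0.5225 0.5261] [139 134 128]
  z0.132 26 [0.5199 0.522  0.5252] [136 131 126]
  z0.136 19 [0.5183 0.5223 0.5243] [136 125 118]
  z0.140 30 [0.5187 0.5205 0.5259] [148 117 101]
  z0.144 32 [0.5177 0.5213 0.5283] [152 103  76]
  z0.148 29 [0.5183 0.5217 0.5281] [154  89  52]
scene 0.21
  z0.112 28 [0.5161 0.5229 0.5308] [ 91 144 137]
  z0.116 6 [0.5166 0.5175 0.527 ] [38
[... 152 characters left out ...]
 8 [0.5159 0.5188 0.5213] [25 69 74]
  z0.136 9 [0.5174 0.5186 0.5221] [31 70 76]
  z0.140 13 [0.5136 0.5174 0.5189] [76 94 95]
  z0.144 7 [0.5148 0.5167 0.5205] [126 129 125]
wrist 0.135
  z0.112 330 [0.5363 0.5541 0.5594] [36 81 86]
wrist 0.158
  z0.112 2891 [0.5363 0.5475 0.5588] [ 49 100 106]
  z0.116 645 [0.5297 0.5326 0.5354] [133 128 123]
  z0.120 4 [0.5299 0.5308 0.5336] [88 85 82]
  z0.144 305 [0.5259 0.5268 0.5279] [132 126 121]
  z0.148 10 [0.5266 0.5272 0.5272] [130 123 117]
wrist 0.21
  z0.112 1888 [0.52   0.5389 0.5579] [ 59 132 139]
  z0.140 24 [0.5172 0.5175 0.5178] [ 57 117 123]
  z0.144 61 [0.5153 0.5163 0.5177] [182 186 182]
  z0.148 19 [0.5153 0.5163 0.5168] [208 200 194]
```

View pics/d.png

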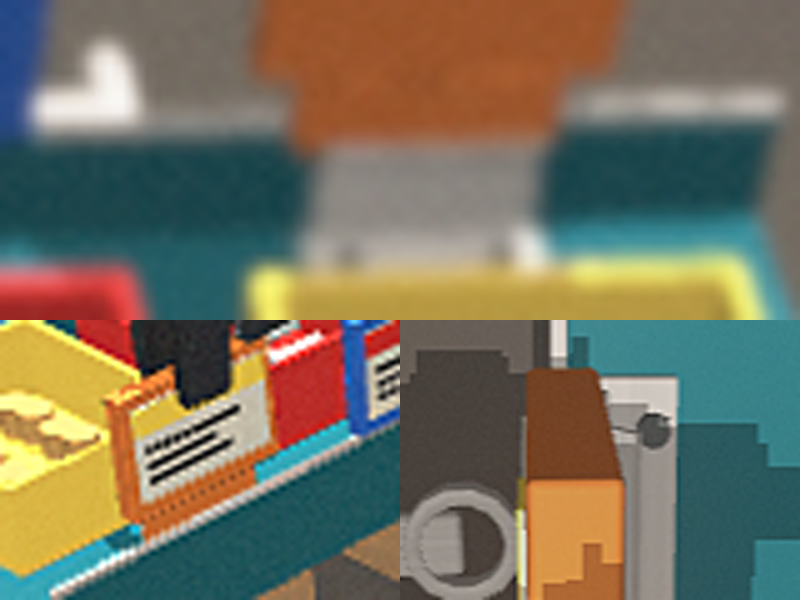

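```bash
cat > q.py <<'E'
from m import *
s=env.state();print(s['time_s'],s['position'],'F',s['ft_force'],'T',s['ft_torque'])
d=grab('wrist');tp=s['position']
v,u=np.nonzero(d['z_map']>0);P=world(d,np.c_[u,v]);C=d['image'][v,u].astype(int)
o=(C[:,0]>C[:,2]+80)&(C[:,1]<.75*C[:,0])&(abs(P[:,0]-tp[0])<.03)&(abs(P[:,1]-tp[1])<.06)
t=P[o&(P[:,2]>tp[2]+.03)];print('top dz/dy',np.polyfit(t[:,1]-.18,t[:,2],1),'dz/dx',np.polyfit(t[:,0]-tp[0],t[:,2],1),'x mid-edges',np.percentile(t[:,0],[2,98]).mean(),'ymax',np.percentile(t[:,1],99.5))
e=P[o&(P[:,2]<tp[2]+.03)&(P[:,2]>tp[2]-.03)]
if len(e)>30:print('end face x vs z',len(e),np.polyfit(e[:,2]-.19,e[:,0],1),'y vs z',np.polyfit(e[:,2]-.19,e[:,1],1),np.percentile(e[:,2],[1,99]))
E
python3 q.py
```

```text
10.825 [0.5181 0.1807 0.1845] F [-0.6417 -2.4935 18.941 ] T [-0.5293  0.3097  0.0394]
top dz/dy [-0.0062  0.2193] dz/dx [-0.0294  0.2192] x mid-edges 0.5178687201741702 ymax 0.21972400414863943
end face x vs z 285 [0.0211 0.5162] y vs z [-0.0013  0.2195] [0.1642 0.2145]
```

Emit:
{"fn": "arm_command", "kwargs": {"plan": [0,0,-0.5,0,0,0,0,-1.0,0,0,0,0,-1.0,0,0]}}

```text
time_s: 11.25
position: [0.5164, 0.1801, 0.1917]
tcp_rot: [[1.0, -0.01, -0.001], [-0.01, -1.0, -0.0], [-0.001, 0.0, -1.0]]
ft_force: [1.7, -0.2, 0.3]
gripper_width: 0.0094
```

```bash
python3 q.py
```

```text
11.25 [0.5164 0.1801 0.1917] F [ 1.7107 -0.2242  0.3115] T [ 0.0144 -0.3476  0.033 ]
top dz/dy [-0.0009  0.2264] dz/dx [-0.0142  0.2263] x mid-edges 0.5162407944300575 ymax 0.2189978845539836
end face x vs z 184 [0.0258 0.514 ] y vs z [-0.0115  0.219 ] [0.1699 0.2217]
```

Emit:
{"fn": "arm_command", "kwargs": {"plan": [-0.2,0,0,0,0,-0.3,0,0,0,0,-0.3,0,0,0,0]}}

```text
time_s: 11.68
position: [0.5143, 0.1801, 0.1917]
tcp_rot: [[1.0, -0.01, 0.001], [-0.01, -1.0, 0.0], [0.001, -0.0, -1.0]]
ft_force: [5.6, 0.2, -3.3]
gripper_width: 0.0096
```

```bash
python3 q.py
```

```text
11.675 [0.5143 0.1801 0.1917] F [ 5.5553  0.159  -3.3168] T [ 0.066  -1.5351  0.007 ]
top dz/dy [0.0014 0.2262] dz/dx [0.0063 0.2262] x mid-edges 0.5140758794351321 ymax 0.21875307679431824
end face x vs z 379 [-0.0102  0.5137] y vs z [-0.0189  0.2191] [0.1708 0.2211]
```

The contact lies about 2 cm to the +y side of the tongue. I'll lift clear and take a proper look at the bay and leaf from the wrist camera.

Emit:
{"fn": "arm_command", "kwargs": {"plan": [0.1,0,-2,0,0,0.1,0,-4.5,0,0,-2,0,-4.5,0,0,-6,0,-4.5,0,0,-6,0,-4.5,0,0,-6,0,-4.5,0,0]}}

```text
time_s: 12.48
position: [0.4536, 0.1806, 0.2366]
tcp_rot: [[1.0, -0.01, -0.001], [-0.01, -1.0, -0.0], [-0.001, 0.0, -1.0]]
ft_force: [-0.3, 0.5, -0.2]
gripper_width: 0.0097
```

```bash
python3 - <<'E'
from m import *
s=env.state();print(s['position'],s['ft_force'],s['ft_torque'])
w=grab('wrist','e_wrist.png');d=grab('scene','e_scene.png')
np.savez('e.npz',**{k:np.array(w[k]) for k in w})
print('bay px',proj(w,[[.518,.18,.148],[.518,.15,.148],[.518,.21,.148],[.518,.05,.148]]))
u0,v0=proj(w,[[.53,.18,.14]])[0].astype(int)
c=cv2.cvtColor(w['image'],cv2.COLOR_RGB2BGR)[v0-75:v0+75,max(0,u0-100):u0+100]
s2=cv2.cvtColor(d['image'],cv2.COLOR_RGB2BGR)[228:268,375:455]
cv2.imwrite('pics/e.png',np.hstack([cv2.resize(c,None,fx=2.6,fy=2.6,interpolation=cv2.INTER_CUBIC),cv2.resize(s2,(270,390),interpolation=cv2.INTER_CUBIC)]))
v,u=np.nonzero(w['z_map']>0);P=world(w,np.c_[u,v]);C=w['image'][v,u].astype(int)
for y0 in np.arange(.14,.225,.008):
    print('y%.3f'%y0,end=' ')
    for x0 in np.arange(.512,.542,.002):
        m=(abs(P[:,0]-x0)<.001)&(abs(P[:,1]-y0)<.003)&(P[:,2]<.17)
        print('%3.0f'%(1000*np.median(P[m,2])) if m.any() else ' --',end=' ')
    print()
print(np.arange(512,542,2))
E
```

```text
[0.4536 0.1806 0.2366] [-0.2948  0.5494 -0.2095] [-0.0751 -0.0254  0.0471]
bay px [[423.5195 236.2243]
 [420.5804 279.7439]
 [426.4102 189.7953]
 [410.9019 404.258 ]]
y0.140  -0 122 147  -0   0   0  -0 113 113 113 114 113 113 114 114 114 
y0.148   0 124 147  -0   0  -0  -0  -0   0   0  -0  --  -- 114 114 113 
y0.156  -0 123 147  -0  68 139 144   2   0  -0  -0  --  -- 114 114 113 
y0.164  -1 123 147   0 136 141 144 146   1   0   1  --  -- 113 114 114 
y0.172  -0 122 147  -0 136 141 144 146   1   0  -0  --  -- 114 114 114 
y0.180  -0 123 148  -0 136 141 144 146   1  -0  -0  --  -- 114 113 114 
y0.188  -0 123 147  -1 137 140 144 146 145  -0  -0  --  -- 114 113 113 
y0.196  -0 123 147  -0 136 140 144 145 146  -0  -1  --  -- 114 113 113 
y0.204  -1 123 147   0 136 140 143 145 117 116 116 117 116 113 113 113 
y0.212  -0 122 147   0   0  -0  -0 113 113 113 113 114 114 113 114 114 
y0.220  -0 122 147   0  -0   0   0 113 113 114 113 114 114 113 113 114 
[512 514 516 518 520 522 524 526 528 530 532 534 536 538 540]
```

View pics/e.png

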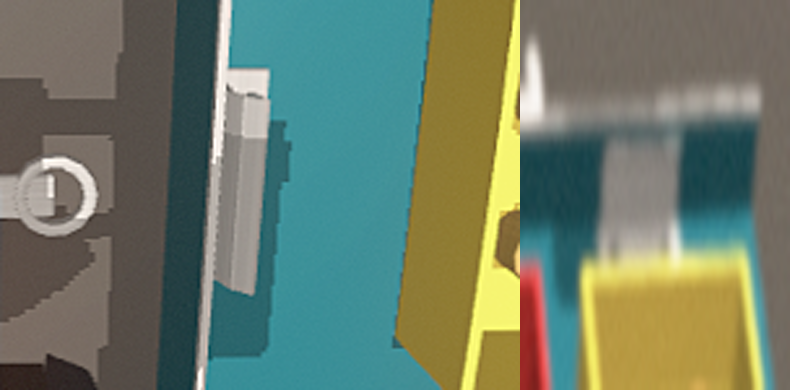

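The profile is clear now. Lip top sits at x ≈ .515–.5175, and the leaf flank runs from (.520, z .136) to (.527, z .146), over y .156–.206. I'll work out the exact lip line, leaf span and holder yaw from this picture.

```bash
python3 - <<'E'
import numpy as np
from h import world
np.set_printoptions(precision=4,suppress=True)
w=dict(np.load('e.npz'))
v,u=np.nonzero(w['z_map']>0);P=world(w,np.c_[u,v]);C=w['image'][v,u].astype(int)
def ed(m,ys,name):
    lo=[];hi=[];yy=[]
    for y in ys:
        k=m&(abs(P[:,1]-y)<.003)
        if k.sum()>4: lo.append(P[k,0].min());hi.append(P[k,0].max());yy.append(y)
    for a,b in(('lo',lo),('hi',hi)):
        p=np.polyfit(np.array(yy)-.181,b,1);print(name,a,'x@bay %.4f yaw %.2f'%(p[1],-np.degrees(p[0])),'res %.4f'%np.std(np.array(b)-np.polyval(p,np.array(yy)-.181)),len(yy))
ed((P[:,2]>.1455)&(P[:,2]<.150)&(P[:,0]>.505)&(P[:,0]<.5195),np.arange(.08,.26,.006),'lip')
ed((P[:,2]>.134)&(P[:,2]<.138)&(P[:,0]>.5195)&(P[:,0]<.53),np.arange(.162,.2,.004),'leaf136')
ed((P[:,2]>.139)&(P[:,2]<.142)&(P[:,0]>.5195)&(P[:,0]<.53),np.arange(.162,.2,.004),'leaf140')
ed((P[:,2]>.143)&(P[:,0]>.5195)&(P[:,0]<.53)&(P[:,2]<.15),np.arange(.162,.2,.004),'leaftop')
k=(P[:,2]>.130)&(P[:,2]<.15)&(P[:,0]>.5195)&(P[:,0]<.53);print('leaf y',np.percentile(P[k,1],[.5,99.5]))
k=(P[:,2]>.11)&(P[:,2]<.15)&(P[:,0]>.505)&(P[:,0]<.519);print('lip y',np.percentile(P[k,1],[.1,99.9]))
o=(C[:,0]>C[:,2]+80)&(C[:,1]<.75*C[:,0])&(abs(P[:,0]-.4536)<.03)&(P[:,2]>.267)
ed(o,np.arange(.192,.218,.004),'holdertop')
E
```

```text
lip lo x@bay 0.5143 yaw -0.18 res 0.0001 24
lip hi x@bay 0.5168 yaw -0.30 res 0.0001 24
leaf136 lo x@bay 0.5197 yaw -0.14 res 0.0001 10
leaf136 hi x@bay 0.5212 yaw -0.85 res 0.0002 10
leaf140 lo x@bay 0.5205 yaw 0.02 res 0.0001 10
leaf140 hi x@bay 0.5229 yaw -0.04 res 0.0002 10
leaftop lo x@bay 0.5221 yaw 0.65 res 0.0003 10
leaftop hi x@bay 0.5282 yaw -0.05 res 0.0001 10
leaf y [0.1568 0.2068]
lip y [0.0963 0.2615]
holdertop lo x@bay 0.4485 yaw -0.62 res 0.0002 7
holdertop hi x@bay 0.4584 yaw 0.11 res 0.0000 7
```

Home is TCP x ≈ .5165, y ≈ .1816, with shelf yaw ≈ -0.2° against -0.57° for the tool. Both earlier tries were 1.5–4 mm too far back. I'll re-enter close to the lip with the yaw corrected.

Emit:
{"fn": "arm_command", "kwargs": {"plan": [4,-0.1,0,-0.006,0,6.4,-0.1,0,-0.006,0,6.4,-0.1,1.5,-0.006,0,6.4,-0.1,3,-0.006,0,6.4,-0.1,4.1,-0.006,0,6.4,-0.1,4.6,-0.006,0,6.3,-0.1,4.9,-0.006,0,6.3,-0.1,4.9,-0.006,0]}}

```text
time_s: 13.58
position: [0.5169, 0.1812, 0.1879]
tcp_rot: [[1.0, -0.004, 0.001], [-0.004, -1.0, 0.0], [0.001, -0.0, -1.0]]
ft_force: [-0.2, -0.4, -1.5]
gripper_width: 0.0096
```

Emit:
{"fn": "arm_command", "kwargs": {"plan": [0,0,0.1,0,0,0,0,0.2,0,0,0,0,0.3,0,0,0,0,0.4,0,0]}}

```text
time_s: 14.08
position: [0.5176, 0.1813, 0.1848]
tcp_rot: [[1.0, -0.004, 0.002], [-0.004, -1.0, 0.001], [0.002, -0.001, -1.0]]
ft_force: [-2.2, -1.6, 10.9]
gripper_width: 0.0095
```

```bash
python3 q.py
```

```text
14.075 [0.5176 0.1813 0.1848] F [-2.244  -1.6192 10.9036] T [-0.2944  0.4562 -0.0102]
top dz/dy [-0.0025  0.2194] dz/dx [-0.0184  0.2194] x mid-edges 0.5173636540511019 ymax 0.22018949578771543
end face x vs z 192 [0.0129 0.5156] y vs z [-0.0193  0.22  ] [0.163  0.2145]
```

It still stops at the same foot height (z ≈ .140), at a third x. As a test I'll hold the tongue against the lip while descending. If it then gets lower, the flank of the leaf is the obstacle.

Emit:
{"fn": "arm_command", "kwargs": {"plan": [0,0,-0.3,0,0,-0.2,0,-0.3,0,0,-0.2,0,-0.1,0,0,-0.2,0,0.1,0,0,-0.2,0,0.1,0,0]}}

```text
time_s: 14.75
position: [0.5166, 0.1815, 0.1848]
tcp_rot: [[1.0, -0.004, 0.004], [-0.004, -1.0, 0.001], [0.004, -0.001, -1.0]]
ft_force: [0.6, -0.7, 14.3]
gripper_width: 0.0096
```

```bash
python3 q.py
```

```text
14.75 [0.5166 0.1815 0.1848] F [ 0.627  -0.6562 14.2716] T [-0.381  -0.1409 -0.0422]
top dz/dy [-0.0038  0.2194] dz/dx [-0.004   0.2193] x mid-edges 0.5162991972646651 ymax 0.2204777790708531
end face x vs z 173 [-0.0026  0.5149] y vs z [-0.0022  0.2202] [0.1645 0.2147]
```

It's the same z again (.1848). Before pushing further I'll verify the holder's real shape and height in hand: orange width against z, and an overlay of the expected outline.

```bash
python3 - <<'E'
from m import *
s=env.state();tp=s['position'];print(tp)
rows=[]
for n in['side','scene']:
    d=grab(n);v,u=np.nonzero(d['z_map']>0);P=world(d,np.c_[u,v]);C=d['image'][v,u].astype(int)
    o=(C[:,0]>C[:,2]+60)&(C[:,1]<.8*C[:,0])&(abs(P[:,0]-tp[0])<.012)&(abs(P[:,1]-tp[1])<.06)
    print(n)
    for z in np.arange(.136,.176,.003):
        k=o&(abs(P[:,2]-z)<.0015)
        if k.sum()>2: print('  z%.3f'%z,k.sum(),P[k,1].min().round(4),P[k,1].max().round(4),'x',np.median(P[k,0]).round(4))
    img=cv2.cvtColor(d['image'],cv2.COLOR_RGB2BGR)
    u0,v0=(proj(d,[[.517,.181,.16]])[0]).astype(int);f=8
    cr=cv2.resize(img[v0-24:v0+24,u0-25:u0+25],None,fx=f,fy=f,interpolation=cv2.INTER_NEAREST)
    def L(pts,col):
        q=((proj(d,pts)-[u0-25,v0-24]+.5)*f).astype(int);cv2.polylines(cr,[q.reshape(-1,1,2)],False,col,1)
    xo=tp[0]+.001;yo=tp[1]-.0005;zs=tp[2]-.0225
    L([[xo-.006,yo-.04,zs],[xo-.006,yo+.04,zs]],(255,0,255)) if n=='side' else L([[xo+.004,yo-.04,zs],[xo+.004,yo+.04,zs]],(255,0,255))
    xf=xo if n=='side' else xo+.004
    L([[xf,yo-.03,zs],[xf,yo-.03,zs-.022],[xf,yo+.03,zs-.022],[xf,yo+.03,zs]],(0,255,0))
    L([[.517,.1,.148],[.517,.26,.148]],(255,255,0))
    rows.append(cr)
cv2.imwrite('pics/f.png',np.hstack(rows))
E
```

```text
[0.5166 0.1815 0.1848]
side
  z0.145 4 0.1732 0.1983 x 0.5191
  z0.148 24 0.1509 0.2129 x 0.5173
  z0.151 32 0.1529 0.2122 x 0.5176
  z0.154 23 0.1507 0.2051 x 0.5176
  z0.157 20 0.1541 0.2096 x 0.5165
  z0.160 3 0.1458 0.2156 x 0.5125
  z0.163 40 0.1387 0.221 x 0.5118
  z0.166 33 0.1456 0.2197 x 0.5112
  z0.169 26 0.1412 0.2206 x 0.5107
  z0.172 8 0.1411 0.2215 x 0.5148
  z0.175 5 0.2174 0.2214 x 0.5123
scene
  z0.142 4 0.1511 0.199 x 0.5197
  z0.145 17 0.1553 0.2049 x 0.5202
  z0.148 30 0.1499 0.2064 x 0.521
  z0.151 23 0.1498 0.2062 x 0.521
  z0.154 26 0.1489 0.2058 x 0.5211
  z0.157 27 0.1496 0.2079 x 0.521
  z0.160 34 0.148 0.2106 x 0.522
  z0.163 32 0.1461 0.2161 x 0.5209
  z0.166 31 0.1396 0.2157 x 0.5212
  z0.169 37 0.1397 0.2125 x 0.521
  z0.172 33 0.1397 0.2165 x 0.5219
  z0.175 41 0.1386 0.2165 x 0.5215
```

View pics/f.png

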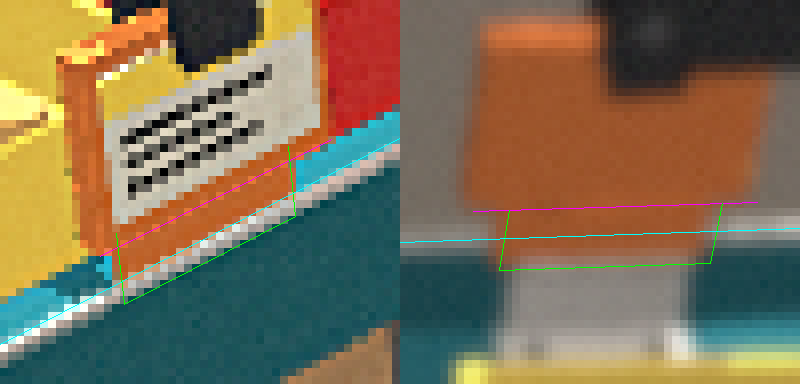

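The overlay matches. The shoulder is 14 mm above the lip, the tongue is about 7 mm behind it, and its tip is on the leaf's flank. So this is the leaf and not the stop. With 14 mm of travel left, I'll grip harder and push on in small steps.

Emit:
{"fn": "arm_command", "kwargs": {"plan": [0,0,0.05,0,0,-0.02,0,0.1,0,0,-0.02,0,0.15,0,0,-0.02,0,0.15,0,0], "squeeze": 60}}

```text
time_s: 15.4
position: [0.5172, 0.1817, 0.1846]
tcp_rot: [[1.0, -0.004, 0.006], [-0.004, -1.0, 0.002], [0.006, -0.002, -1.0]]
ft_force: [-1.1, -0.9, 23.3]
gripper_width: 0.0096
```

At 23 N it moved only 0.2 mm, which is too rigid for the leaf. I'll unload and sweep in x at this depth to find where the leaf and the lip act.

Emit:
{"fn": "arm_command", "kwargs": {"plan": [0,0,-0.3,0,0,0.1,0,-0.4,0,0,0.1,0,-0.4,0,0]}}

```text
time_s: 15.78
position: [0.5158, 0.1811, 0.185]
tcp_rot: [[1.0, -0.004, 0.0], [-0.004, -1.0, 0.0], [0.0, -0.0, -1.0]]
ft_force: [3.6, 0.8, 0.7]
gripper_width: 0.0093
```

Emit:
{"fn": "arm_command", "kwargs": {"plan": [0.2,0,0,0,0,0.2,0,0,0,0]}}

```text
time_s: 16.02
position: [0.517, 0.1812, 0.185]
tcp_rot: [[1.0, -0.004, -0.001], [-0.004, -1.0, -0.0], [-0.001, 0.0, -1.0]]
ft_force: [-0.1, 0.6, 2.0]
gripper_width: 0.0087
```

Emit:
{"fn": "arm_command", "kwargs": {"plan": [0.2,0,0,0,0,0.2,0,0,0,0]}}

```text
time_s: 16.27
position: [0.5183, 0.1812, 0.1849]
tcp_rot: [[1.0, -0.004, -0.003], [-0.004, -1.0, -0.0], [-0.003, 0.0, -1.0]]
ft_force: [-2.9, 0.5, 4.6]
gripper_width: 0.0097
```

Emit:
{"fn": "arm_command", "kwargs": {"plan": [0.2,0,0,0,0,0.2,0,0,0,0]}}

```text
time_s: 16.52
position: [0.5207, 0.181, 0.1847]
tcp_rot: [[1.0, -0.004, -0.002], [-0.004, -1.0, -0.0], [-0.002, 0.0, -1.0]]
ft_force: [-2.2, -0.1, 1.2]
gripper_width: 0.0095
```

```bash
cat >> q.py <<'E'
k=(P[:,2]>.140)&(P[:,2]<.15)&(P[:,0]>.5195)&(P[:,0]<.54)&(abs(P[:,1]-.181)<.02)&~o
if k.sum()>5: print('leaf top x,z',np.percentile(P[k,0],[2,50,98]),np.median(P[k,2]))
E
python3 q.py
```

```text
16.525 [0.5207 0.181  0.1847] F [-2.2054 -0.1197  1.2496] T [ 0.1185  0.5994 -0.0043]
top dz/dy [-0.0018  0.2192] dz/dx [-0.0247  0.2192] x mid-edges 0.5205947598776823 ymax 0.22010603151281752
end face x vs z 193 [0.0279 0.5188] y vs z [-0.0025  0.22  ] [0.1634 0.2147]
leaf top x,z [0.5282 0.529  0.5296] 0.14656086107803534
```

The leaf does yield sideways (about -2.5 N, its top moved back), so its flank is holding the tip by friction when I push straight down. I'll break the friction with a small side-to-side wiggle along the lip under moderate push.

Emit:
{"fn": "arm_command", "kwargs": {"plan": [-0.3,0,-0.1,0,0,-0.3,-0.25,0.1,0,0,-0.3,0.25,0.15,0,0,-0.3,-0.25,0.2,0,0,-0.3,0.25,0.25,0,0,-0.3,-0.25,0.25,0,0,-0.3,0.25,0.25,0,0,-0.3,0,0.25,0,0]}}

```text
time_s: 17.58
position: [0.5185, 0.1804, 0.1827]
tcp_rot: [[1.0, -0.005, -0.0], [-0.005, -1.0, -0.001], [-0.0, 0.001, -1.0]]
ft_force: [-2.1, -1.1, 0.4]
gripper_width: 0.0091
```

The wiggle freed it: 2 mm lower at near-zero vertical force. I'll continue the same way.

Emit:
{"fn": "arm_command", "kwargs": {"plan": [0,-0.25,0.1,0,0,0,0.25,0.2,0,0,0,-0.25,0.25,0,0,0,0.25,0.3,0,0,0,-0.2,0.35,0,0,0,0.2,0.35,0,0,0,0,0.35,0,0]}}

```text
time_s: 18.45
position: [0.5185, 0.1807, 0.1792]
tcp_rot: [[1.0, -0.004, -0.0], [-0.004, -1.0, -0.0], [-0.0, 0.0, -1.0]]
ft_force: [-2.2, -2.2, 0.5]
gripper_width: 0.0092
```

Emit:
{"fn": "arm_command", "kwargs": {"plan": [0,-0.2,0.1,0,0,-0.05,0,0.2,0,0,-0.1,-0.2,0.3,0,0,-0.1,0,0.4,0,0,-0.1,-0.2,0.5,0,0,-0.1,-0.1,0.55,0,0,-0.1,-0.1,0.55,0,0]}}

```text
time_s: 19.32
position: [0.5177, 0.1823, 0.1737]
tcp_rot: [[1.0, -0.004, 0.0], [-0.004, -1.0, 0.0], [0.0, -0.0, -1.0]]
ft_force: [-0.2, -0.6, 2.2]
gripper_width: 0.0092
```

Emit:
{"fn": "arm_command", "kwargs": {"plan": [-0.05,0,0.1,0,0,-0.05,0,0.2,0,0,-0.05,0,0.3,0,0,-0.05,0,0.3,0,0]}}

```text
time_s: 19.82
position: [0.5175, 0.1821, 0.171]
tcp_rot: [[1.0, -0.004, 0.001], [-0.004, -1.0, 0.0], [0.001, -0.0, -1.0]]
ft_force: [0.0, -0.2, 5.1]
gripper_width: 0.0095
```

```bash
python3 q.py; python3 look.py g | egrep 'orange|blueM|side|wrist|scene'
```

```text
19.825 [0.5175 0.1821 0.171 ] F [ 0.0289 -0.1931  5.1284] T [-0.0089 -0.1635  0.0049]
top dz/dy [-0.0001  0.2055] dz/dx [-0.0085  0.2055] x mid-edges 0.5173244844405767 ymax 0.220968270228683
end face x vs z 233 [-0.0163  0.516 ] y vs z [-0.0124  0.2209] [0.1497 0.2007]
leaf top x,z [0.5248 0.5277 0.5307] 0.1450642730208747
side
  orange 292 [0.514  0.1943 0.1761] yaw -2.61 len 0.0811 mid [0.5134 0.1825] r [-0.0052 -0.0008  0.0086] z [0.1475 0.2128]
  orange top 48 [0.5167 0.1937 0.2067] yaw -3.29 len 0.0741 mid [0.5162 0.1858] r [-0.0081 -0.0009  0.0206] z [0.2033 0.2375]
  blueM 186 [0.5132 0.0593 0.1933] yaw -0.93 len 0.0818 mid [0.513  0.0519] r [-0.0049 -0.0009  0.0072] z [0.1615 0.2072]
wrist
  orange 4345 [0.5172 0.195  0.2044] yaw 0.18 len 0.0588 mid [0.5172 0.1919] r [-0.0046 -0.      0.0046] z [0.1686 0.2069]
  orange top 4110 [0.5173 0.1936 0.2055] yaw -0.10 len 0.0581 mid [0.5173 0.1915] r [-0.0046 -0.0001  0.0046] z [0.2042 0.2069]
  blueM 541 [0.5162 0.0915 0.1704] yaw -3.53 len 0.0028 mid [0.5162 0.0914] r [-0.0046 -0.0001  0.0045] z [0.1601 0.1802]
scene
  orange 657 [0.5218 0.1737 0.1731] yaw -0.91 len 0.0768 mid [0.5219 0.1784] r [-0.0062  0.0002  0.0036] z [0.1413 0.2067]
  orange top 46 [0.5183 0.1563 0.2056] yaw 3.94 len 0.0303 mid [0.5183 0.1556] r [-0.006   0.0003  0.0063] z [0.2032 0.2082]
  blueM 698 [0.5205 0.0489 0.186 ] yaw -0.12 len 0.0781 mid [0.5205 0.0491] r [-0.0078  0.0004  0.0045] z [0.1607 0.2072]
```

It's at home height (top .2055, the same reading as the blue neighbours) and centred to about 0.6 mm. Now I press to about 15 N, compensating the x drift under load.

Emit:
{"fn": "arm_command", "kwargs": {"plan": [-0.05,0,0.05,0,0,-0.1,0,0.1,0,0,-0.12,0,0.12,0,0,-0.12,0,0.12,0,0,-0.12,0,0.12,0,0,-0.12,0,0.12,0,0]}}

```text
time_s: 20.78
position: [0.5175, 0.1822, 0.171]
tcp_rot: [[1.0, -0.004, 0.003], [-0.004, -1.0, 0.001], [0.003, -0.001, -1.0]]
ft_force: [-0.4, -0.5, 11.1]
gripper_width: 0.0095
```

```bash
python3 q.py
```

```text
20.775 [0.5175 0.1822 0.171 ] F [-0.4166 -0.5386 11.1292] T [-0.179  -0.1314 -0.0713]
top dz/dy [0.0001 0.2055] dz/dx [-0.0086  0.2055] x mid-edges 0.5172606899676665 ymax 0.22099945828208142
end face x vs z 220 [-0.0116  0.5161] y vs z [-0.0011  0.2211] [0.1496 0.2006]
leaf top x,z [0.5249 0.5278 0.5307] 0.14520320046400959
```

Emit:
{"fn": "arm_command", "kwargs": {"plan": [-0.05,0,0.03,0,0,-0.07,0,0.06,0,0,-0.07,0,0.06,0,0,-0.07,0,0.06,0,0,-0.07,0,0.06,0,0]}}

```text
time_s: 21.45
position: [0.5175, 0.1822, 0.1709]
tcp_rot: [[1.0, -0.005, 0.005], [-0.005, -1.0, 0.001], [0.005, -0.001, -1.0]]
ft_force: [0.7, -1.7, 14.7]
gripper_width: 0.0094
```

```bash
python3 q.py; python3 - <<'E'
from m import *
a,b=grab('side'),grab('scene')
f=lambda d,u,v:cv2.resize(cv2.cvtColor(d['image'],cv2.COLOR_RGB2BGR)[v-45:v+45,u-60:u+60],(400,300),interpolation=cv2.INTER_CUBIC)
cv2.imwrite('pics/z.png',np.hstack([f(a,250,225),f(b,390,245)]))
E
```

```text
21.45 [0.5175 0.1822 0.1709] F [ 0.7168 -1.6569 14.7434] T [-0.3078 -0.1546 -0.0439]
top dz/dy [-0.0002  0.2055] dz/dx [-0.0063  0.2055] x mid-edges 0.5172055090823939 ymax 0.22096929487426542
end face x vs z 247 [-0.0187  0.516 ] y vs z [-0.0052  0.221 ] [0.1493 0.2008]
leaf top x,z [0.5249 0.5278 0.5307] 0.14520825308064333
```

View pics/z.png

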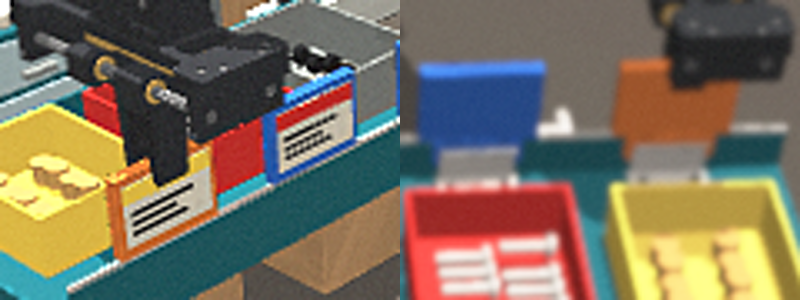

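The holder sits on the lip level with the blue neighbours, card facing out. Side crop: holder at about (165,205), neighbour at about (310,130). The push is about 15 N against a hard stop, so I'm handing in while still holding it.

```bash
python3 -c "
from plant import env
print(env.sign_off()); s=env.state(); print(s['ft_force'],s['position'],s['time_s'])"
```

```text
the job is handed in; nothing more can be done
None
the job is handed in; nothing more can be done
```

The orange label holder is home in the bare bay by the yellow bin, and I handed in at about 21.5 s with the arm still gripping it and pressing down.

**What happened:** I took the middle-sized holder out of the block's kerf and set its tongue behind the lip. Pushing straight down, the tip jammed on the spring leaf's flank. It stuck at four x positions, with vertical force peaking at 23 N and the shoulder still about 14 mm above the lip. I first came in too far back and slightly turned. A side-to-side wiggle of about 2.5 mm along the lip freed it, and it then went down with little force to a hard stop.

**Last checks:**
- **Height:** the holder's top reads 205.5 mm; the blue neighbours read 205.4 mm in the same camera.
- **Stop:** the height stayed put (within 0.1 mm) while the push rose from 5 to 14.7 N.
- **Orientation:** it's upright, the card faces out, and its yaw matches the shelf's to about 0.1–0.2°.
- **Grip:** it's held at 60 N squeeze.
- **Bins and loose objects:** no bin or loose object looks moved in the final crops. They don't cover the whole bench.

**Less certain:**
- **Fit in x and y:** the wrist camera puts the holder about 0.5 mm to the rear of where the neighbours suggest. The side and scene cameras differ by about 1 mm on where the bay's middle is. Both are within the 2 mm calibration.
- **Leaf bend:** I never measured the leaf's angle with the holder home.

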